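# Clear the tumbler off the colour case and lever its lid open

### The arm

A 6-joint arm with a two-finger parallel gripper is mounted at the origin on the work surface. World frame = base frame: x ahead of the robot, y to its left, z up, the work surface at z = 0. Lengths are in mm, angles in degrees, forces in N, time in s.
With the tool pointing down it reaches from about 350 to 950 mm from the base axis. Payload 17.4 kg.
Tool frame: the origin (TCP) lies at the very end of the fingers, on their centre line; the grasp point (between the pads) lies 19 mm behind it (tcp_to_grasp is the distance from the TCP to the grasp point, in mm); z points along the fingers, y is the line along which they close (so a half turn about z gives the same grasp; the last joint's range is limited). The gripper opens to 93 mm and grips with 3 to 60 N. Pads are 15 mm wide; open, the fingers measure 128 mm over their backs; the gripper's body (75 mm by 188 mm) begins 65 mm behind the grasp point.
Start: joints at [-72.869, 6.646, 82.598, -0, 90.757, -2.166], TCP at [223.057, -637.085, 218.646] pointing down, gripper open.
Joint ranges: [-162.19, 162.19], [-47.58, 125.68], [4.15, 143.07], [-65.23, 245.23], [0.69, 171.88], [-170.13, 170.13]. Speed limits (degrees/s): [108.29, 108.29, 127.2, 180, 180, 180].

### API

Orientations are given as [roll, pitch, yaw] about the fixed x, y, z axes, in that order (R = Rz(yaw) Ry(pitch) Rx(roll)).
In Python, from bench import read_state, camera, calibration, sign_off, search_frame, spot_point, tcp_to_grasp gives the robot as it stands.
- The arm moves only by the tool send_rows, never from a script. Its argument "increments" is one flat list of numbers, 5 for each row, row after row: the shift along the tool's x, y, z in cm, then the turn about the tool's z in rad, then the finger opening in cm, from 0 to 9.3. In form: [tx, ty, tz, roll, jaw, tx, ty, tz, roll, jaw, ...]. A call has 1 to 10 rows; each row is the pose to reach, as a shift and turn from the pose commanded when the call began, along the tool's axes at that moment; what a row does not reach only later rows make up. A row lasts 1/12 s, in which the tool goes at most 41.7 mm and 7.16 degrees, less where a joint would pass 70% of its speed; a pose out of reach is approached as far as the arm can. A call with a gripper value outside its range is refused whole. The fingers move at their own pace and stop on an object; "newtons" is the grip in N (left out, the last holds). Time passes only in rows, so rows that repeat a pose let the fingers close. It gives the time, the measured TCP pose, the force, the opening and the grip force at its end, in the units of the state.
- read_state(): the state, without advancing time (a new reading comes with each control period).
- camera(name): name is "side" or "top"; returns the picture (384x512x3 uint8, red, green, blue); there is no depth.
- calibration(name): a dict with "fov_y" (degrees; the focal length in pixels is half the picture's height over the tangent of half this angle, whatever the lens; pixels are square), "cx", "cy" (the principal point, pixels), "world_to_cam" (4x4, takes a point from world to camera coordinates). Camera axes: x right, y down, z forward; pixel columns grow to the right and rows downward; lengths in mm; the calibration is good to about 2 mm. A picture is of the moment at which its call begins. calibration takes no time and is no camera call.
- sign_off(): hands the job in; it is judged then, once.
Trained networks look in the newest picture that a camera, given by its name, has taken for a name from the list of things; names that differ only in an ending like _2 or _b are one class to them, and where a whole thing is asked for, a point or a joint stands for the part that bears it (a point fixed in the world has none). Each returns a list of dicts, best first, with "conf" (0 to 1); they miss things now and then, are a little off and sometimes report something else, mostly with a low value. They report only what shows in the picture. A call takes as long as a camera call. They do not tell look-alikes from the thing itself.
- search_frame(camera, label): "box" ([centre column, centre row, width, height] in pixels, round what is visible of it).
- spot_point(camera, label): "centre" ([row, column] in pixels: a listed point, or the origin of a listed thing).
The state is a dict: "t": time; "qpos": joint angles; "qd": joint speeds; "joint_torque": joint torques, N m; "position": TCP position; "tcp_rot": TCP orientation; "wrist_force": force on the tool from outside, world axes, zero at the start; "ft_torque": the same for the moment, N m; "width": finger opening in mm; "grasp_force": force on a finger pad.
Only numpy, scipy, OpenCV 4.12 (cv2) and the standard library are available. Lean on these libraries where they do the work, as an engineer would, in place of code of your own. Each camera call takes 0.05 s, during which the arm holds its last target. There are 200 camera calls.

### The job

The lid of the green colour case fits flush and a fragile clay tumbler has been left standing on it: stand the tumbler upright on the plywood ware board, gently and next to the vase that is already there. Then take the palette knife, push its blade into the notch under the brass tab of the lid, lever the lid up with it until the lid stands about upright and stays open, and lay the knife back down on the cork mat. Leave the vase, the brush, the cream cup, the white bottle and the glass jar where they are.

Things in the scene. Friction and masses are not known exactly. Their poses are not given: they have to be found in the camera images.
- tumbler: Terracotta-pink clay tumbler, open at the top, 85 high, 58 outer diameter (50 at the foot, straight wall from 20 up), wall 4, 0.16 kg. It stands on the lid. Origin: centre of its underside; z up its axis.
- ware_board: Fixed plywood board, 260 (its x) by 140 (its y) by 18 thick, lying on the table left or right of the case. Origin: centre of its underside, at table height; top face 18 above.
- bud_vase: Cream clay vase, 75 high, 64 across at its widest (25 up), standing on the ware board. Origin: centre of its underside. Leave it alone.
- tool_mat: Fixed cork mat, 260 (its x) by 140 (its y) by 4 thick, on the other side of the case. Origin: centre of its underside, at table height.
- knife: Palette knife lying flat on the cork mat: dark wooden handle 110 long, 20 wide, 22 high, from x = -75 to +35 in its frame; stiff steel blade 22 wide and 3 thick at half the handle's height, on to x = +110; 0.09 kg. Origin: on the underside of the handle, below a good grip near the centre of mass; x points to the blade tip, z up.
- knife_tip (a point): Middle of the tip of the knife's blade: in the knife's frame 110 ahead of its origin and 11 above it.
- case: Fixed green-painted wooden case, 130 deep (its x), 150 wide (its y), 75 high without the lid, walls 6. Origin: centre of its underside, at table height. Its -x face, towards the robot, is the front; the lid is hinged on the far (+x) upper edge. Nothing inside is higher than 45.
- lid_panel: The green lid, 130 by 150 by 8 thick, flush with the case's sides, its underside 75 above the table when shut. Origin: on the hinge axis, in the plane of its underside; the panel runs 130 towards its own -x, z is its upper side. A brass tab 56 wide and 6 thick in the middle of its front edge sticks out 8 beyond the case's front.
- lid_tab (a point): Middle of the front edge of the brass tab, in the plane of the lid's underside; moves with the lid.
- case_hinge (a point): Middle of the hinge axis: 65 behind the case's origin (its +x), 75 above the table. The axis runs along the case's y.
- case_notch (a point): Centre of the pry notch, at the outer face of the case's front wall: 65 in front of the case's origin, 68 above the table. The notch is an opening 60 wide and 14 high, from 61 above the table up to the lid's underside, right through the 6 thick wall. Its x points into the case.
- lid (a joint): Opening angle of the lid, rad: 0 shut, 1.57 upright, 1.75 the stop. The hinge is stiff, the lid stays where it is left; lifting it at the tab takes about 1.5 N.
- glaze_bottle: White bottle with a red cap, 110 high, 56 diameter. Origin: centre of its underside. Leave it alone.
- stain_jar: Glass jar with a blue cap, 70 high, 66 diameter. Origin: centre of its underside. Leave it alone.
- glaze_brush: Wooden-handled brush, about 200 long and under 25 high, lying crosswise on the table between the robot and the case. Origin: under its middle. Leave it alone.
- bisque_cup: Cream clay cup, 60 high, 74 diameter. Origin: centre of its underside. Leave it alone.
Not all that is in view belongs to the job. Leave any turquoise look-alike of the tumbler alone.

How it is judged (in metres and radians):
On the way, in this order (a step that is already met when the one before it is completed fails the run):
1. the tumbler stands upright on the ware board, let go, with the lid still shut (x of tumbler in the frame of ware_board between -0.125 and 0.125 m and y of tumbler in the frame of ware_board between -0.065 and 0.065 m and z of tumbler in the frame of ware_board between 0.013 and 0.024 m and angle between tumbler's own z axis and vertical below 0.1 rad and linear speed of tumbler below 0.03 m/s and contact force between the fingers and tumbler below 0.1 N and value of joint lid below 0.05 rad), for 0.2 s.
2. the lid is being levered up with the knife: opened past 0.2 rad while the knife bears on it and the fingers do not (value of joint lid above 0.2 rad and contact force between knife and lid_panel above 0.1 N and contact force between the fingers and lid_panel below 0.1 N), for 0.1 s.
At the end, for the whole second after the job is handed in: The tumbler stands upright (within 0.1 rad) at rest with its foot's centre on the ware board (at least 5 mm inside its edges), the lid rests open past 1.2 rad, and the knife lies at rest on the cork mat, released: its origin over the mat, origin and tip lower than 35 mm (x of tumbler in the frame of ware_board between -0.125 and 0.125 m and y of tumbler in the frame of ware_board between -0.065 and 0.065 m and z of tumbler in the frame of ware_board between 0.013 and 0.024 m and angle between tumbler's own z axis and vertical below 0.1 rad and linear speed of each of tumbler, knife below 0.03 m/s and contact force between the fingers and tumbler below 0.1 N and value of joint lid above 1.2 rad and velocity of joint lid between -0.05 and 0.05 rad/s and x of knife in the frame of tool_mat between -0.13 and 0.13 m and y of knife in the frame of tool_mat between -0.07 and 0.07 m and height (world z) of each of knife, knife_tip below 0.035 m and contact force between the fingers and knife below 0.1 N); the robot touches nothing.
It fails at once if the tumbler is tipped by more than 0.6 rad (angle between tumbler's own z axis and vertical above 0.6 rad).
It fails at once if the tumbler is dropped (falls freely faster than 0.5 m/s) or banged down on the board (over 45 N) (contact force between tumbler and ware_board above 45 N or (linear speed of tumbler above 0.5 m/s and contact force between the fingers and tumbler below 0.05 N)).
It fails at once if the vase is shoved by more than 25 mm or tipped by more than 0.5 rad (distance of bud_vase from where it was at the start of the episode above 0.025 m or angle between bud_vase's own z axis and vertical above 0.5 rad).
It fails at once if the brush, cream cup, white bottle or glass jar is moved by more than 30 mm (distance of any of glaze_bottle, stain_jar, glaze_brush, bisque_cup from where it was at the start of the episode above 0.03 m).
It fails at once if the lid is raised before the tumbler is off it (value of joint lid above 0.1 rad and contact force between tumbler and lid_panel above 0.05 N).
It also fails if it takes over 72 s, if anything falls off the work surface, if the arm or the gripper's body presses on something with over 40 N, if the wrist force passes 120 N, or if a joint passes its speed limit or range.

## Working session

There is one attempt and no reset: what is moved stays moved. The work goes in short steps, Python scripts to look and compute and a tool call to move; the robot and the scene stay as the last step left them, time stands still between calls to the robot, and variables do not carry over. Pictures are saved under pics/ and viewed, at most 10 in all, crops included, and the job is handed in when it is done.

Besides the shell and the picture viewer there is one more tool, called after "Request:" as name(argument=value, ...) on one line, values as JSON. send_rows: Moves the arm, as the interface text tells. Its arguments: {"type":"object","properties":{"increments":{"type":"array","items":{"type":"number"}},"newtons":{"type":"number"}},"required":["increments"]}

```bash
ls; mkdir -p pics
cat > h.py <<'E'
import numpy as np, cv2
from bench import *
def cal(n):
    c=calibration(n); f=192/np.tan(np.radians(c["fov_y"])/2); return f,c["cx"],c["cy"],np.array(c["world_to_cam"])
def proj(n,p):
    f,cx,cy,T=cal(n); q=T[:3,:3]@np.array(p,float)+T[:3,3]; return np.array([cx+f*q[0]/q[2],cy+f*q[1]/q[2]])
def ray(n,u,v):
    f,cx,cy,T=cal(n); R=T[:3,:3]; return -R.T@T[:3,3], R.T@np.array([(u-cx)/f,(v-cy)/f,1])
def at(n,u,v,z):
    o,d=ray(n,u,v); return o+d*(z-o[2])/d[2]
def snap(n,name=None):
    im=camera(n)[:,:,::-1].copy()
    if name: cv2.imwrite("pics/"+name,im)
    return im
E
python3 - <<'E'
from h import *
a=snap("top");b=snap("side")
cv2.imwrite("pics/a.png",cv2.resize(a,(800,600),interpolation=cv2.INTER_CUBIC));cv2.imwrite("pics/b.png",cv2.resize(b,(800,600),interpolation=cv2.INTER_CUBIC))
for n in("top","side"):
    print(n,[np.round(x,3).tolist() for x in cal(n)], ray(n,256,192)[0].round())
    for l in ["tumbler","ware_board","bud_vase","tool_mat","knife","knife_tip","case","lid_tab","case_hinge","case_notch","glaze_bottle","stain_jar","glaze_brush","bisque_cup"]:
        r=spot_point(n,l); print(l,[(np.round(x["centre"]).tolist(),round(x["conf"],2)) for x in r[:3]])
print(read_state())
E
```

```text
pics
top [454.666, 257.196, 186.376, [[0.017, -1.0, 0.003, 62.911], [-0.984, -0.017, -0.177, 592.707], [0.177, -0.0, -0.984, 1276.889], [0.0, 0.0, 0.0, 1.0]]] [ 357.   74. 1361.]
tumbler [([249.0, 313.0], 0.72), ([180.0, 262.0], 0.7)]
ware_board []
bud_vase [([182.0, 188.0], 0.58), ([213.0, 180.0], 0.2)]
tool_mat [([150.0, 266.0], 0.62), ([210.0, 373.0], 0.56), ([211.0, 181.0], 0.33)]
knife [([219.0, 374.0], 0.95)]
knife_tip [([183.0, 384.0], 0.79), ([212.0, 181.0], 0.68)]
case [([185.0, 267.0], 0.56)]
lid_tab [([200.0, 266.0], 0.63), ([183.0, 386.0], 0.42)]
case_hinge [([150.0, 265.0], 0.68)]
case_notch [([197.0, 269.0], 0.96)]
glaze_bottle [([186.0, 187.0], 0.71), ([144.0, 222.0], 0.57)]
stain_jar [([141.0, 336.0], 0.83)]
glaze_brush [([244.0, 292.0], 0.96)]
bisque_cup []
side [448.738, 253.147, 188.012, [[-0.82, -0.572, -0.02, 510.465], [-0.275, 0.424, -0.863, 194.487], [0.503, -0.702, -0.505, 1176.504], [0.0, 0.0, 0.0, 1.0]]] [-119. 1036.  772.]
tumbler [([182.0, 244.0], 0.9), ([197.0, 326.0], 0.63), ([286.0, 159.0], 0.44)]
ware_board [([247.0, 222.0], 0.81)]
bud_vase [([236.0, 2
[... 493 characters left out ...]
77.0, 223.0], 0.23)]
{'t': 1.5, 'qpos': array([-7.28692918e+01,  6.64704452e+00,  8.25975068e+01, -1.07394523e-03,
        9.07569688e+01, -2.16387893e+00]), 'qd': array([ 0.01540891, -0.08088729,  0.02850026, -0.02509934, -0.02890294,
       -0.03413626]), 'joint_torque': array([ 2.78672551e-04, -7.21010041e+01, -6.22752714e+01,  7.79815670e-02,
        1.84221833e-02, -3.87663150e-06]), 'position': array([ 223.04570425, -637.08839918,  218.63845872]), 'tcp_rot': array([-1.79998440e+02,  1.01568952e-03,  1.92945730e+01]), 'wrist_force': array([-0.09472151,  0.34429867, -0.07415077]), 'ft_torque': array([-0.04234998, -0.01904387,  0.00991731]), 'grasp_force': 0.0, 'width': 92.82607131365558}
```

View images.

View pics/a.png

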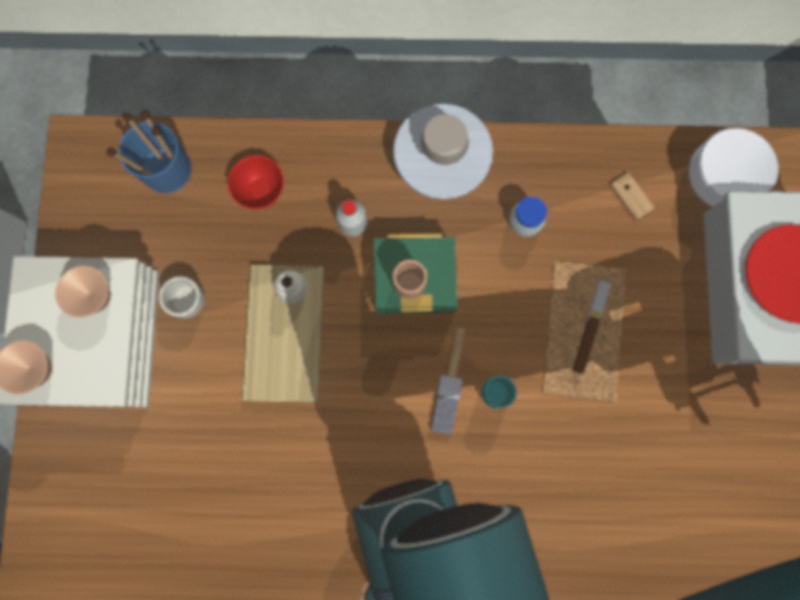

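View pics/b.png

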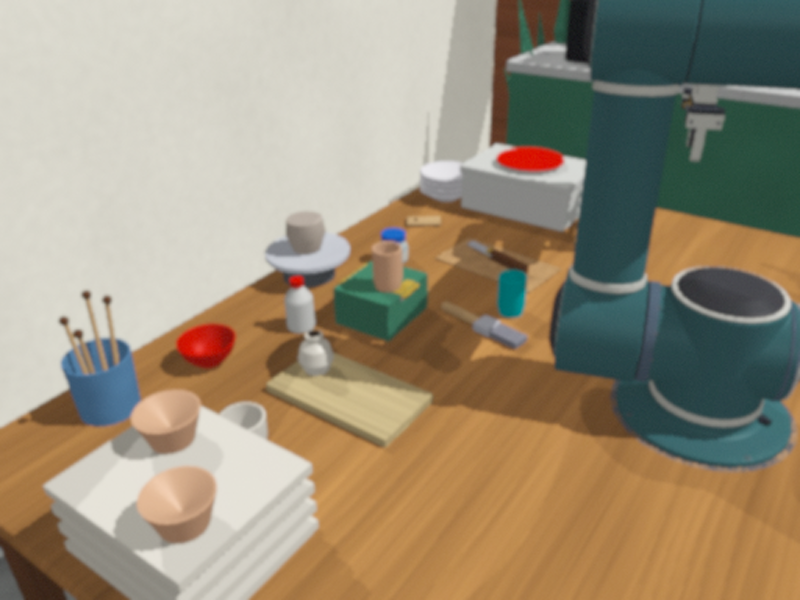

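Top view (800x600 scale): two tumbler candidates. The pink one at (410,278) stands on the green lid, and the turquoise one at (498,392) stands on the table. The pink one fits the description. The board is at (285,333) with the vase at (290,285), and the mat is at (585,330) with the knife tip at (603,285). Next is the confirming crop.

Run:
```python
from h import *
a=cv2.imread("pics/a.png"); a=cv2.resize(a,(512,384),interpolation=cv2.INTER_AREA)
import numpy as np
a=snap("top");b=snap("side");np.savez("im.npz",a=a,b=b)
c=cv2.resize(a[140:265,150:410],(780,375),interpolation=cv2.INTER_CUBIC); cv2.imwrite("pics/c.png",c)
c=cv2.resize(b[135:290,165:365],(800,620),interpolation=cv2.INTER_CUBIC)[:600]; cv2.imwrite("pics/d.png",c)
```

```text
(no output)
```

View pics/c.png

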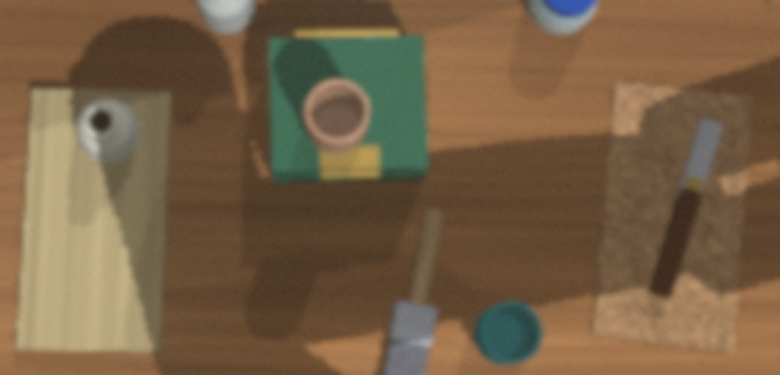

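View pics/d.png

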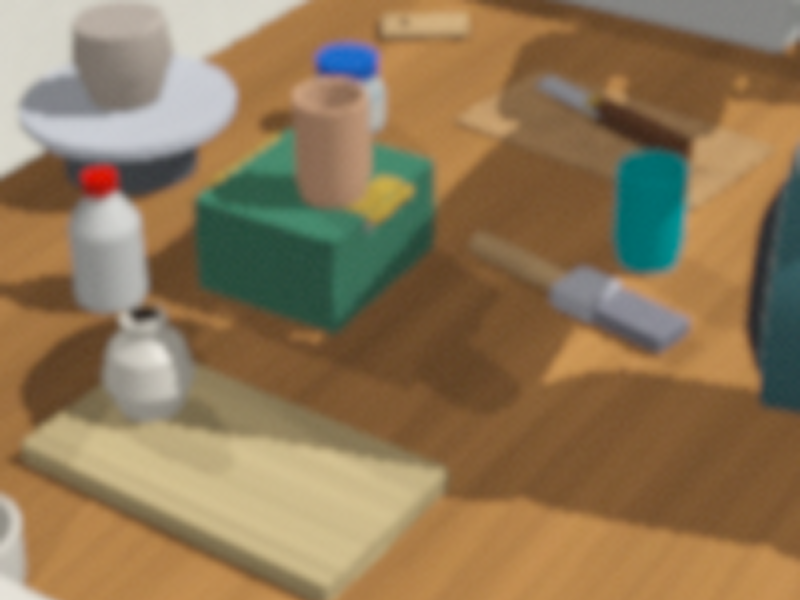

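Crop confirms it: the pink tumbler, rim centre about (337,114), is on the green lid, and the turquoise one at (508,332) is on the table. The knife tip is at (711,121) and the handle end at (661,294). In the side crop the vase is at (147,370) and the tumbler foot at about (333,195).

Run:
```python
from h import *
d=np.load("im.npz")
T=lambda u,v,z:at("top",150+(u-1)/3,140+(v-1)/3,z)
S=lambda u,v,z:at("side",165+(u-1.5)/4,135+(v-1.5)/4,z)
P=lambda n,p:print(n,np.round(p,1).tolist())
for n,u,v,z in [("tum rim",337,114,168),("lidTL",268,38,83),("lidTR",424,36,83),("lidBR",428,172,83),("lidBL",270,177,83),
 ("tabL",320,180,81),("tabR",382,178,81),
 ("bTL",32,88,18),("bTR",171,93,18),("bBR",158,350,18),("bBL",16,348,18),("vase top",101,121,75),
 ("mTL",614,82,4),("mTR",749,97,4),("mBR",733,350,4),("mBL",594,332,4),
 ("ktip",711,121,16),("kend",661,294,26),("kjoin",693,187,20),("brush end",432,210,10),("turq",508,332,85)]: P(n,T(u,v,z))
print("side")
for n,u,v,z in [("tum rim",332,97,168),("tum foot",334,190,83),("lid near",336,240,83),("lid right",435,160,83),("lid left",198,200,83),("tab front",390,212,81),("b near",447,472,18),("bleft",22,452,18),("bfront",327,585,18),("ktip",541,82,16),("kend",690,143,20),("vase top",143,318,75)]: P(n,S(u,v,z))
# colour refinements
hsv=cv2.cvtColor(d["a"],cv2.COLOR_BGR2HSV)
def blob(lo,hi,box):
    m=cv2.inRange(hsv,np.array(lo),np.array(hi)); k=np.zeros_like(m); x0,y0,x1,y1=box; k[y0:y1,x0:x1]=m[y0:y1,x0:x1]; return cv2.minAreaRect(cv2.findNonZero(k)), (k>0).sum()
print(blob([60,60,20],[90,255,255],(235,148,296,203)))
```

```text
tum rim [594.7, 60.6, 168.0]
lidTL [685.3, 127.3, 83.0]
lidTR [689.9, -23.2, 83.0]
lidBR [557.1, -27.5, 83.0]
lidBL [549.8, 122.2, 83.0]
tabL [548.0, 74.8, 81.0]
tabR [550.9, 16.0, 81.0]
bTL [646.0, 366.3, 18.0]
bTR [643.3, 226.3, 18.0]
bBR [387.5, 229.7, 18.0]
bBL [387.1, 367.9, 18.0]
vase top [602.5, 286.0, 75.0]
mTL [665.6, -223.1, 4.0]
mTR [652.4, -360.3, 4.0]
mBR [397.3, -334.7, 4.0]
mBL [412.6, -198.0, 4.0]
ktip [624.4, -317.2, 16.0]
kend [449.5, -259.7, 26.0]
kjoin [556.5, -295.9, 20.0]
brush end [530.3, -37.4, 10.0]
turq [407.9, -102.0, 85.0]
side
tum rim [595.1, 62.6, 168.0]
tum foot [600.5, 56.2, 83.0]
lid near [555.6, 116.6, 83.0]
lid right [560.8, -27.4, 83.0]
lid left [679.8, 126.1, 83.0]
tab front [546.9, 57.8, 81.0]
b near [383.9, 233.2, 18.0]
bleft [637.1, 374.6, 18.0]
bfront [386.3, 367.1, 18.0]
ktip [625.9, -315.2, 16.0]
kend [450.9, -272.8, 20.0]
vase top [615.9, 266.3, 75.0]
(((265.3624267578125, 175.58457946777344), (46.28981018066406, 50.82346725463867), 88.66777801513672), np.int64(1598))
```

Request:
send_rows(increments=[58.2, -53.6, -1.5, 0.337, 9.3, 58.2, -53.6, -1.5, 0.337, 9.3, 58.2, -53.6, -1.5, 0.337, 9.3, 58.2, -53.6, -1.5, 0.337, 9.3, 58.2, -53.6, -1.5, 0.337, 9.3, 58.2, -53.6, -1.5, 0.337, 9.3, 58.2, -53.6, -1.5, 0.337, 9.3, 58.2, -53.6, -1.5, 0.337, 9.3, 58.2, -53.6, -1.5, 0.337, 9.3, 58.2, -53.6, -1.5, 0.337, 9.3], newtons=12)

```text
t: 2.43
position: [419.4, -267.6, 226.9]
tcp_rot: [180.0, -0.0, -0.0]
wrist_force: [1.1, -1.8, 0.8]
width: 93.2
grasp_force: 0.0
```

Request:
send_rows(increments=[17.5, -32.8, 0, 0, 9.3, 17.5, -32.8, 0, 0, 9.3, 17.5, -32.8, 0, 0, 9.3, 17.5, -32.8, 0, 0, 9.3, 17.5, -32.8, 0, 0, 9.3, 17.5, -32.8, 0, 0, 9.3, 17.5, -32.8, 0, 0, 9.3, 17.5, -32.8, 0, 0, 9.3, 17.5, -32.8, 0, 0, 9.3, 17.5, -32.8, 0, 0, 9.3])

```text
t: 3.27
position: [595.7, 63.5, 225.8]
tcp_rot: [-179.9, 0.0, 0.2]
wrist_force: [0.5, 0.8, -0.1]
width: 92.7
grasp_force: 0.0
```

Request:
send_rows(increments=[0, 0.25, 3, 0, 9.3, 0, 0.25, 6, 0, 9.3, 0, 0.25, 9, 0, 9.3, 0, 0.25, 11, 0, 9.3, 0, 0.25, 11, 0, 9.3, 0, 0.25, 11, 0, 5, 0, 0.25, 11, 0, 5, 0, 0.25, 11, 0, 5, 0, 0.25, 11, 0, 5, 0, 0.25, 11, 0, 5], newtons=12)

```text
t: 4.1
position: [594.5, 56.2, 117.8]
tcp_rot: [-180.0, -0.1, -0.0]
wrist_force: [-0.9, 2.7, 1.6]
width: 64.5
grasp_force: 1.2
```

Request:
send_rows(increments=[0, 0, 0, 0, 5, 0, 0, 0, 0, 5, 0, 0, 0, 0, 5, 0, 0, 0, 0, 5])

```text
t: 4.43
position: [594.4, 56.2, 117.4]
tcp_rot: [-180.0, -0.1, -0.0]
wrist_force: [-1.8, 2.3, 5.9]
width: 56.5
grasp_force: 12.0
```

Request:
send_rows(increments=[0, 0, -0.5, 0, 5, 0, 0, -1.2, 0, 5, 0, 0, -2, 0, 5, 0, 0, -3, 0, 5, 0, 0, -4, 0, 5, 0, 0, -4.5, 0, 5, 0, 0, -4.5, 0, 5])

```text
t: 5.02
position: [594.7, 56.0, 163.5]
tcp_rot: [-180.0, -0.1, -0.0]
wrist_force: [0.4, 0.8, -1.8]
width: 56.2
grasp_force: 12.0
```

Request:
send_rows(increments=[-0.5, -1.2, 0, 0, 5, -1.5, -3.4, 0, 0, 5, -2.7, -6.2, 0, 0, 5, -4, -9.2, 0, 0, 5, -5.3, -12.2, 0, 0, 5, -6.6, -15.2, 0, 0, 5, -8, -18.3, 0, 0, 5, -9.2, -21.1, 0, 0, 5, -10.1, -23.2, 0, 0, 5, -10.5, -24.1, 0, 0, 5])

```text
t: 5.85
position: [487.2, 299.7, 161.0]
tcp_rot: [-180.0, 0.1, 0.1]
wrist_force: [0.3, -0.2, -1.7]
width: 56.3
grasp_force: 12.0
```

Run:
```python
from h import *
b=snap("side"); c=cv2.resize(b[135:290,165:365],(800,620),interpolation=cv2.INTER_CUBIC)[:600]; cv2.imwrite("pics/e.png",c)
s=read_state();print(s["position"],s["tcp_rot"])
```

```text
[487.28150174 299.79245404 161.01456697] [-1.79981990e+02  5.71642438e-02  1.33814625e-01]
```

View pics/e.png

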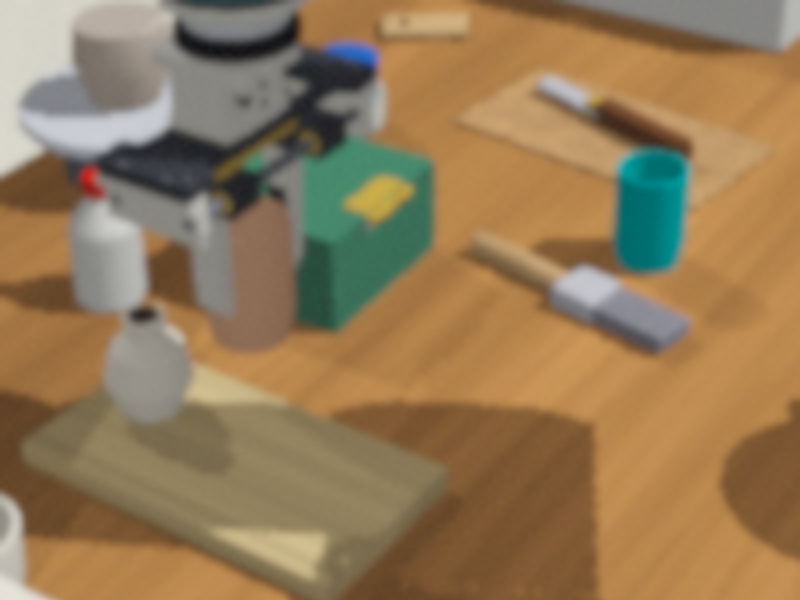

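The tumbler hangs upright, its foot around (252,340), over the free near half of the board. The vase is unmoved at (148,370). TCP for seating should be about 52 mm.

Request:
send_rows(increments=[0, 0, 1, 0, 5, 0, 0, 3, 0, 5, 0, 0, 5, 0, 5, 0, 0, 7, 0, 5, 0, 0, 8.5, 0, 5, 0, 0, 9.5, 0, 5, 0, 0, 10, 0, 5, 0, 0, 10.2, 0, 5, 0, 0, 10.4, 0, 5, 0, 0, 10.4, 0, 5])

```text
t: 6.73
position: [489.5, 297.0, 58.0]
tcp_rot: [-180.0, -0.0, -0.0]
wrist_force: [-0.4, -0.2, -2.2]
width: 56.4
grasp_force: 12.0
```

Request:
send_rows(increments=[0, 0, 0.1, 0, 5, 0, 0, 0.2, 0, 5, 0, 0, 0.3, 0, 5, 0, 0, 0.4, 0, 5])

```text
t: 7.07
position: [489.2, 297.1, 53.7]
tcp_rot: [-180.0, -0.0, -0.0]
wrist_force: [-1.3, 0.1, -1.7]
width: 56.4
grasp_force: 12.0
```

Request:
send_rows(increments=[0, 0, 0.1, 0, 5, 0, 0, 0.15, 0, 5, 0, 0, 0.2, 0, 5, 0, 0, 0.2, 0, 5])

```text
t: 7.4
position: [489.2, 297.1, 52.4]
tcp_rot: [-180.0, -0.0, -0.0]
wrist_force: [-5.2, -1.9, 7.5]
width: 56.6
grasp_force: 12.0
```

Request:
send_rows(increments=[0, 0, -0.05, 0, 5.8, 0, 0, -0.05, 0, 6.2, 0, 0, -0.05, 0, 6.8, 0, 0, -0.05, 0, 8, 0, 0, -0.05, 0, 9.2, 0, 0, -0.05, 0, 9.2, 0, 0, -2, 0, 9.2, 0, 0, -5, 0, 9.2, 0, 0, -8.5, 0, 9.2, 0, 0, -12, 0, 9.2])

```text
t: 8.23
position: [488.7, 296.8, 172.6]
tcp_rot: [180.0, 0.1, -0.0]
wrist_force: [0.1, 0.3, 0.5]
width: 92.0
grasp_force: 0.0
```

Request:
send_rows(increments=[0, 0, -3, 0, 9.2, 0, 3, -5, 0, 9.2, 0, 7, -5, 0, 9.2, 0, 11, -5, 0, 9.2, 0, 15, -5, 0, 9.2, 0, 19, -5, 0, 9.2, 0, 23, -5, 0, 9.2, 0, 27, -5, 0, 9.2, 0, 31, -5, 0, 9.2, 0, 35, -5, 0, 9.2])

```text
t: 9.07
position: [488.6, -54.9, 221.8]
tcp_rot: [180.0, -0.0, -0.0]
wrist_force: [1.2, 0.4, -0.6]
width: 92.1
grasp_force: 0.0
```

Run:
```python
from h import *
b=snap("side"); t=snap("top"); np.savez("im2.npz",a=t,b=b)
c=np.hstack([cv2.resize(b[135:290,165:365],(400,310),interpolation=cv2.INTER_CUBIC),cv2.resize(t[140:265,150:350],(400,250),interpolation=cv2.INTER_CUBIC)[:310] if 0 else cv2.copyMakeBorder(cv2.resize(t[140:265,150:350],(400,250),interpolation=cv2.INTER_CUBIC),0,60,0,0,0)]); cv2.imwrite("pics/f.png",c)
s=read_state();print(s["position"],s["tcp_rot"],s["t"])
```

```text
[488.68239265 -57.49960916 221.52178375] [ 1.79940083e+02 -5.91586299e-04 -3.05754597e-01] 9.1667
```

View pics/f.png

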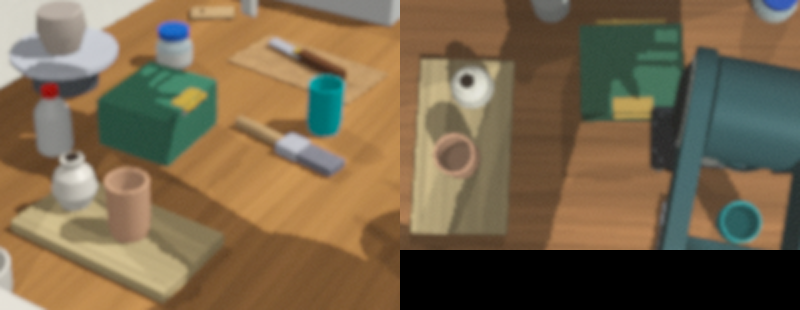

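The tumbler stands upright and released on the board at (128,210), the vase is unmoved and the lid is shut. Next I refine the knife axis and case pose, and move over the knife.

Run:
```python
from h import *
d=np.load("im.npz"); a=d["a"]; hsv=cv2.cvtColor(a,cv2.COLOR_BGR2HSV)
m=np.zeros(a.shape[:2],np.uint8); 
g=a.astype(int).sum(2)
sub=(slice(195,245),slice(360,392))
m[sub]=((g<150)[sub]*255).astype(np.uint8)
n,l,st,c=cv2.connectedComponentsWithStats(m); k=1+np.argmax(st[1:,4])
p=cv2.findNonZero((l==k).astype(np.uint8)); print(st[k],cv2.minAreaRect(p))
bx=cv2.boxPoints(cv2.minAreaRect(p)); print([at("top",u,v,24).round(1).tolist() for u,v in bx])
m2=np.zeros_like(m); s2=(slice(170,210),slice(370,398)); m2[s2]=((a[...,0].astype(int)-a[...,2]>5)[s2]*255).astype(np.uint8)
p=cv2.findNonZero(m2); r=cv2.minAreaRect(p); print(len(p),[at("top",u,v,16).round(1).tolist() for u,v in cv2.boxPoints(r)])
# case from im2 side/top (green mask)
d=np.load("im2.npz")
for n,k,box in (("top","a",(235,145,300,205)),("side","b",(205,140,285,230))):
    h=cv2.cvtColor(d[k],cv2.COLOR_BGR2HSV); q=cv2.inRange(h,(60,60,20),(90,255,255)); z=np.zeros_like(q); x0,y0,x1,y1=box; z[y0:y1,x0:x1]=q[y0:y1,x0:x1]
    hull=cv2.convexHull(cv2.findNonZero(z)); ap=cv2.approxPolyDP(hull,2,True)[:,0]; print(n,ap.tolist(),[at(n,u,v,83).round().tolist() for u,v in ap])
def corners(n,cx,cy,yaw):
    c,s=np.cos(yaw),np.sin(yaw); return [proj(n,[cx+c*x-s*y,cy+s*x+c*y,83]).round(1).tolist() for x,y in((65,75),(65,-75),(-65,-75),(-65,75))]
for n in("top","side"): print(n,corners(n,620.5,49.7,np.radians(1.9)))
```

```text
[368 204  14  33 180] ((374.49188232421875, 220.15133666992188), (5.881717681884766, 34.11396026611328), 17.10272979736328)
[[455.6, -250.6, 24.0], [552.7, -282.9, 24.0], [547.8, -299.5, 24.0], [450.8, -266.9, 24.0]]
3 [[590.6, -305.1, 16.0], [590.6, -308.1, 16.0], [584.5, -307.9, 16.0], [584.5, -304.9, 16.0]]
top [[294, 198], [243, 198], [241, 154], [289, 153], [299, 168]] [[554.0, -32.0, 83.0], [552.0, 113.0, 83.0], [680.0, 121.0, 83.0], [686.0, -17.0, 83.0], [642.0, -46.0, 83.0]]
side [[272, 177], [271, 196], [249, 216], [215, 204], [215, 185], [238, 167], [269, 174]] [[556.0, -12.0, 83.0], [496.0, 87.0, 83.0], [489.0, 209.0, 83.0], [607.0, 212.0, 83.0], [676.0, 126.0, 83.0], [688.0, -8.0, 83.0], [575.0, -23.0, 83.0]]
top [[239.2, 153.1], [291.0, 152.3], [292.3, 196.7], [239.6, 197.5]]
side [[213.2, 184.4], [240.6, 165.2], [274.1, 174.8], [248.2, 195.7]]
```

Request:
send_rows(increments=[0.3, 3, 0.5, 0.05, 9.2, 0.9, 6.5, 1.5, 0.1, 9.2, 1.6, 10.5, 3, 0.2, 9.2, 2.2, 14.5, 4.5, 0.25, 9.2, 2.9, 18.5, 6, 0.295, 9.2, 3.2, 21.5, 8, 0.295, 9.2, 3.2, 22.5, 10, 0.295, 9.2, 3.2, 22.5, 12, 0.295, 9.2, 3.2, 22.5, 13, 0.295, 9.2, 3.2, 22.5, 13, 0.295, 9.2])

```text
t: 10.0
position: [520.3, -277.0, 89.0]
tcp_rot: [-179.9, 0.2, -16.9]
wrist_force: [0.0, 0.1, -0.1]
width: 91.7
grasp_force: 0.0
```

Request:
send_rows(increments=[0, 0, 1, 0.024, 7, 0, 0, 2.5, 0.024, 6, 0, 0, 4, 0.024, 5, 0, 0, 5, 0.024, 5, 0, 0, 5.5, 0.024, 5, 0, 0, 5.5, 0.024, 5, 0, 0, 5.5, 0.024, 5])

```text
t: 10.58
position: [521.4, -277.9, 37.3]
tcp_rot: [180.0, -0.0, -18.3]
wrist_force: [-0.3, 0.1, -0.5]
width: 51.8
grasp_force: 0.0
```

Request:
send_rows(increments=[0.1, 0.37, 0.5, 0, 5, 0.1, 0.37, 1.5, 0, 5, 0.1, 0.37, 2.3, 0, 5, 0.1, 0.37, 2.8, 0, 5, 0.1, 0.37, 3.0, 0, 5, 0.1, 0.37, 3.0, 0, 5])

```text
t: 11.08
position: [520.5, -281.6, 5.7]
tcp_rot: [-180.0, 0.1, -18.3]
wrist_force: [0.2, -0.8, -0.1]
width: 50.1
grasp_force: 0.0
```

Request:
send_rows(increments=[0, 0, 0, 0, 3, 0, 0, 0, 0, 2, 0, 0, 0, 0, 1, 0, 0, 0, 0, 1, 0, 0, 0, 0, 1, 0, 0, 0, 0, 1, 0, 0, 0, 0, 1], newtons=10)

```text
t: 11.67
position: [520.9, -281.9, 6.8]
tcp_rot: [180.0, -0.0, -18.3]
wrist_force: [-0.2, -1.4, 1.3]
width: 20.1
grasp_force: 10.0
```

Request:
send_rows(increments=[0, 0, 0, 0, 1, 0, 0, 0, 0, 1, 0, 0, -0.5, 0, 1, 0, 0, -2, 0, 1, 0, 0, -4, 0, 1, 0, 0, -7, 0, 1, 0, 0, -10, 0, 1, 0, 0, -13, 0, 1, 0, 0, -15, 0, 1, 0, 0, -16, 0, 1], newtons=60)

```text
t: 12.5
position: [521.4, -282.1, 169.9]
tcp_rot: [180.0, -0.2, -18.3]
wrist_force: [1.3, -1.2, -1.4]
width: 19.5
grasp_force: 60.0
```

Request:
send_rows(increments=[-0.8, -1.1, 0, -0.014, 1, -2.6, -3.6, 0, -0.05, 1, -5, -6.9, 0, -0.09, 1, -7.5, -10.2, 0, -0.13, 1, -10, -13.6, 0, -0.18, 1, -12.5, -17, 0, -0.22, 1, -15, -20.4, 0, -0.265, 1, -17.3, -23.5, 0, -0.31, 1, -19.3, -26.3, 0, -0.34, 1, -20.2, -27.5, 0, -0.3525, 1])

```text
t: 13.33
position: [412.9, 46.0, 164.8]
tcp_rot: [-180.0, 0.1, 2.2]
wrist_force: [0.5, 0.3, -0.7]
width: 19.5
grasp_force: 60.0
```

Request:
send_rows(increments=[0, 0, 1, 0, 1, 0, 0, 3, 0, 1, 0, 0, 5, 0, 1, 0, 0, 7, 0, 1, 0, 0, 9, 0, 1, 0, 0, 10, 0, 1, 0, 0, 10.5, 0, 1, 0, 0, 10.5, 0, 1, 0, 0, 10.5, 0, 1])

```text
t: 14.08
position: [415.4, 42.6, 61.8]
tcp_rot: [180.0, 0.0, 1.9]
wrist_force: [0.5, -0.1, -0.5]
width: 19.2
grasp_force: 60.0
```

Run:
```python
from h import *
b=snap("side"); t=snap("top"); np.savez("im3.npz",a=t,b=b)
c=np.hstack([cv2.resize(b[145:245,205:305],(400,400),interpolation=cv2.INTER_CUBIC),cv2.resize(t[140:240,220:320],(400,400),interpolation=cv2.INTER_CUBIC)]); cv2.imwrite("pics/g.png",c)
s=read_state();P=s["position"];print(P,s["tcp_rot"],s["t"])
y=np.radians(s["tcp_rot"][2]); tip=P+[110*np.cos(y),110*np.sin(y),8.2]
print("tip",tip)
for n,o in(("side",(205,145)),("top",(220,140))):
    for q in (tip,tip-[75,2.5,0],[555.5,47.5,68],[547.5,47.2,75]): print(n,((proj(n,q)-o)*4).round(0)+(400*(n=="top"),0))
```

```text
[415.78187574  42.6548646   62.49674133] [-1.79999384e+02 -7.31200977e-02  1.90405817e+00] 14.1833
tip [525.72114091  46.30972106  70.69674133]
side [260. 183.]
side [346. 210.]
side [227. 176.]
side [236. 171.]
top [585. 272.]
top [587. 378.]
top [583. 232.]
top [584. 241.]
```

View pics/g.png

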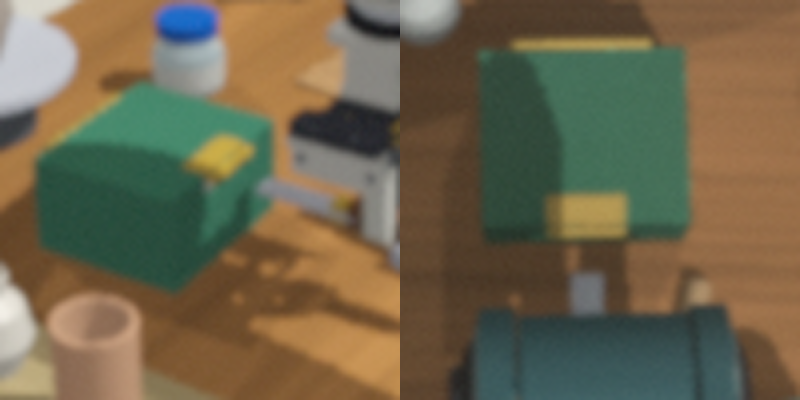

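Blade tip is at (262,185) in the side half and (588,272) in the top half, within 1 px of the computed tip and lined up with the brass tab. I lower it 3 mm and push in.

Request:
send_rows(increments=[0, 0, 0.3, 0, 1, 0, 0, 0.3, 0, 1, 0.5, 0, 0.3, 0, 1, 1.2, 0, 0.3, 0, 1, 2, 0, 0.3, 0, 1, 2.6, 0, 0.3, 0, 1, 3.0, 0, 0.3, 0, 1, 3.4, 0, 0.3, 0, 1, 3.8, 0, 0.3, 0, 1, 3.8, 0, 0.3, 0, 1])

```text
t: 15.02
position: [453.8, 44.0, 58.5]
tcp_rot: [-180.0, 0.0, 1.9]
wrist_force: [-0.0, 0.4, -0.8]
width: 19.8
grasp_force: 60.0
```

Request:
send_rows(increments=[0.5, 0, 0, 0, 1, 1, 0, 0, 0, 1, 1.3, 0, 0, 0, 1, 1.3, 0, 0, 0, 1, 1.3, 0, -0.3, 0, 1, 1.3, 0, -0.6, 0, 1, 1.3, 0, -0.9, 0, 1, 1.3, 0, -1.2, 0, 1, 1.3, 0, -1.2, 0, 1])

```text
t: 15.77
position: [466.4, 44.4, 71.3]
tcp_rot: [180.0, -0.0, 1.9]
wrist_force: [-0.3, 0.5, -1.2]
width: 19.7
grasp_force: 60.0
```

Request:
send_rows(increments=[0, 0, -0.3, 0, 1, 0.1, 0, -0.8, 0, 1, 0.2, 0, -1.3, 0, 1, 0.3, 0, -1.8, 0, 1, 0.4, 0, -2.3, 0, 1, 0.5, 0, -2.7, 0, 1, 0.5, 0, -2.7, 0, 1, 0.5, 0, -2.7, 0, 1])

```text
t: 16.43
position: [471.6, 44.6, 97.9]
tcp_rot: [180.0, -0.0, 1.9]
wrist_force: [-0.9, -0.6, -1.6]
width: 19.2
grasp_force: 60.0
```

Run:
```python
from h import *
b=snap("side"); t=snap("top")
c=np.hstack([cv2.resize(b[145:245,205:305],(400,400),interpolation=cv2.INTER_CUBIC),cv2.resize(t[140:240,220:320],(400,400),interpolation=cv2.INTER_CUBIC)]); cv2.imwrite("pics/g2.png",c)
s=read_state();print(s["position"],s["tcp_rot"],s["t"],s["wrist_force"],s["ft_torque"])
```

```text
[471.31440787  44.53023254  97.49082746] [ 1.79998804e+02 -9.11951913e-03  1.90651344e+00] 16.5333 [ 0.02584951 -0.30120714 -1.69326814] [ 0.00167442 -0.01727646  0.04971336]
```

View pics/g2.png

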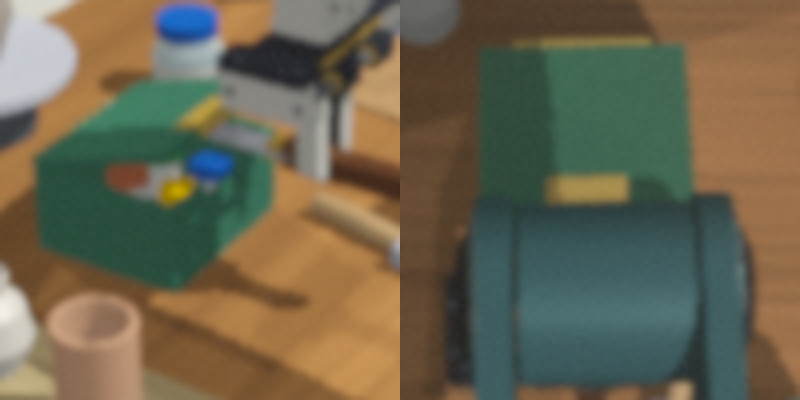

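The lid is lifted about 0.3 rad on the blade, with the tab at (205,110) and the inside visible. The fingers are clear of it. I continue along the arc.

Request:
send_rows(increments=[0.4, 0, -1, 0, 1, 0.84, 0, -2, 0, 1, 1.4, 0, -2.9, 0, 1, 2.07, 0, -3.8, 0, 1, 2.8, 0, -4.6, 0, 1, 3.6, 0, -5.4, 0, 1, 4.5, 0, -6, 0, 1, 5.5, 0, -6.6, 0, 1, 5.5, 0, -6.6, 0, 1])

```text
t: 17.28
position: [528.3, 46.4, 164.9]
tcp_rot: [-180.0, -0.1, 1.9]
wrist_force: [1.0, 1.4, 0.4]
width: 19.4
grasp_force: 60.0
```

Request:
send_rows(increments=[0.8, 0, -0.4, 0, 1, 1.6, 0, -0.7, 0, 1, 2.4, 0, -0.9, 0, 1, 3.2, 0, -1.1, 0, 1, 4.0, 0, -1.2, 0, 1, 4.5, 0, -1.2, 0, 1, 4.8, 0, -1.2, 0, 1, 4.8, 0, -1.2, 0, 1])

```text
t: 17.95
position: [574.7, 47.9, 175.2]
tcp_rot: [180.0, 0.0, 1.9]
wrist_force: [-0.5, 0.0, -0.8]
width: 19.6
grasp_force: 60.0
```

Run:
```python
from h import *
b=snap("side"); t=snap("top")
c=np.hstack([cv2.resize(b[125:225,205:305],(400,400),interpolation=cv2.INTER_CUBIC),cv2.resize(t[140:240,220:320],(400,400),interpolation=cv2.INTER_CUBIC)]); cv2.imwrite("pics/g3.png",c)
s=read_state();print(s["position"],s["tcp_rot"],s["t"],s["wrist_force"],s["ft_torque"])
for th in(1.2,1.5,1.7):
  print(th,[((proj("side",[685.5-138*np.cos(th),50+dy,75+138*np.sin(th)])-(205,125))*4).round().tolist() for dy in(0,75)])
```

```text
[574.12344054  47.95637513 175.30087888] [1.79998664e+02 2.03288693e-02 1.90692888e+00] 18.05 [-0.09279495  0.37379764 -0.26262491] [-0.00902856  0.04684224 -0.00148444]
1.2 [[135.0, 74.0], [74.0, 111.0]]
1.5 [[93.0, 51.0], [30.0, 87.0]]
1.7 [[65.0, 45.0], [2.0, 79.0]]
```

View pics/g3.png

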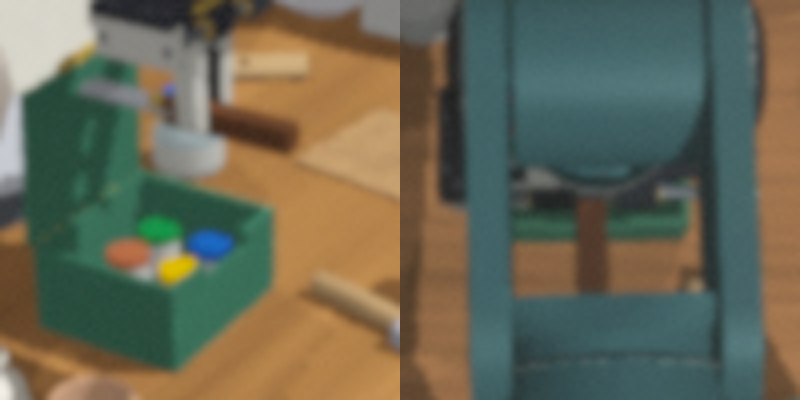

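The lid stands about upright, with its free edge near (30,90) to (95,55), i.e. about 1.5 rad. I retract and carry the knife back.

Request:
send_rows(increments=[-0.5, 0, 0, 0, 1, -2, 0, 0, 0, 1, -4.5, 0, 0, 0, 1, -7.5, 0, 0, 0, 1, -10, 0, 0, 0, 1, -11.5, 0, 0, 0, 1, -12, 0, 0, 0, 1, -12, 0, 0, 0, 1])

```text
t: 18.72
position: [453.5, 44.0, 176.0]
tcp_rot: [180.0, -0.1, 1.9]
wrist_force: [0.5, -0.5, -1.0]
width: 19.4
grasp_force: 60.0
```

Request:
send_rows(increments=[0.2, 1.3, 0, 0.014, 1, 0.7, 4.3, 0, 0.05, 1, 1.4, 8.2, 0, 0.09, 1, 2.1, 12.3, 0, 0.13, 1, 2.8, 16.4, 0, 0.18, 1, 3.5, 20.5, 0, 0.22, 1, 4.2, 24.6, 0, 0.265, 1, 4.9, 28.4, 0, 0.31, 1, 5.4, 31.4, 0, 0.34, 1, 5.6, 32.8, 0, 0.3525, 1])

```text
t: 19.55
position: [521.8, -285.7, 174.5]
tcp_rot: [180.0, 0.0, -18.5]
wrist_force: [0.1, 0.4, -0.6]
width: 19.3
grasp_force: 60.0
```

Request:
send_rows(increments=[0, 0, 1, 0, 1, 0, 0, 3, 0, 1, 0, 0, 6, 0, 1, 0, 0, 9, 0, 1, 0, 0, 11.5, 0, 1, 0, 0, 13, 0, 1, 0, 0, 14, 0, 1, 0, 0, 14.5, 0, 1, 0, 0, 14.5, 0, 1, 0, 0, 14.5, 0, 1])

```text
t: 20.38
position: [521.7, -281.8, 31.3]
tcp_rot: [180.0, -0.1, -18.3]
wrist_force: [-0.6, 0.4, 0.1]
width: 19.5
grasp_force: 60.0
```

Request:
send_rows(increments=[0, 0, 0.6, 0, 1, 0, 0, 1.2, 0, 1, 0, 0, 1.7, 0, 1, 0, 0, 2.0, 0, 1, 0, 0, 2.2, 0, 1, 0, 0, 2.35, 0, 1, 0, 0, 2.4, 0, 1, 0, 0, 2.4, 0, 1])

```text
t: 21.05
position: [521.2, -282.0, 6.8]
tcp_rot: [180.0, -0.0, -18.3]
wrist_force: [-1.7, 1.8, 2.0]
width: 19.4
grasp_force: 60.0
```

Request:
send_rows(increments=[0, 0, 0, 0, 2.1, 0, 0, 0, 0, 2.4, 0, 0, 0, 0, 3, 0, 0, 0, 0, 5, 0, 0, 0, 0, 5, 0, 0, -1, 0, 5, 0, 0, -3, 0, 5, 0, 0, -6, 0, 5, 0, 0, -10, 0, 5, 0, 0, -13, 0, 5], newtons=10)

```text
t: 21.88
position: [521.3, -282.0, 140.1]
tcp_rot: [180.0, -0.1, -18.3]
wrist_force: [0.7, 0.7, 1.1]
width: 49.7
grasp_force: 0.0
```

Request:
send_rows(increments=[0, 1, -3, 0, 5, -1, 4, -5, 0, 5, -2, 8, -5, 0, 5, -3, 11, -5, 0, 5, -4, 14, -5, 0, 5, -5, 17, -5, 0, 5, -5, 19, -5, 0, 5, -5, 20, -5, 0, 5, -5, 20, -5, 0, 5, -5, 20, -5, 0, 5])

```text
t: 22.72
position: [411.2, -455.8, 186.7]
tcp_rot: [-180.0, 0.0, -18.3]
wrist_force: [0.7, -0.1, -0.2]
width: 50.4
grasp_force: 0.0
```

Run:
```python
from h import *
b=snap("side"); t=snap("top")
c=np.hstack([cv2.resize(b[120:290,165:365],(400,340),interpolation=cv2.INTER_CUBIC),cv2.resize(t[110:280,160:410],(400,272),interpolation=cv2.INTER_CUBIC) if 0 else cv2.resize(t[110:280,170:410],(480,340),interpolation=cv2.INTER_CUBIC)[:,:400+80]][:1]+[cv2.resize(t[110:280,210:410],(400,340),interpolation=cv2.INTER_CUBIC)]); cv2.imwrite("pics/z.png",c)
s=read_state();print(s["position"],s["t"],s["wrist_force"])
```

```text
[ 411.60339643 -455.16880363  186.70481528] 22.8167 [0.2257081  0.63436455 0.5311186 ]
```

View pics/z.png

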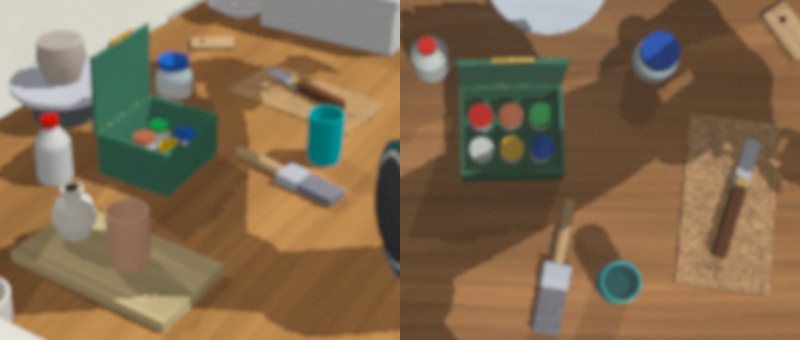

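The tumbler stands on the board at (128,235), the lid is upright at (122,80), and the knife lies released on the mat at (735,200). Everything else is where it was, so I hand in.

```bash
python3 -c "
from bench import *
print(sign_off())"
```

```text
the job is handed in; nothing more can be done
None
```

The job is handed in at about 23 s: the last pictures show the tumbler upright beside the vase, the lid levered up and staying about upright, the knife lying released on the cork mat, and nothing else visibly moved; the sign-off gave no verdict.

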